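# Hold the chamber's inspection flap at the index

## Robot

A 7-joint arm with a two-finger parallel gripper is mounted at the origin on a cart in front of the work surface, level with it; the furniture and walls round the work are solid. World frame = base frame: x ahead of the robot, y to its left, z up, the work surface at z = 0. Lengths are in m, angles in rad, forces in N, time in s.
With the tool pointing down it reaches from about 0.425 to 1.025 m from the base axis. Payload 3.6 kg.
Tool frame: the origin (TCP) lies on the centre line of the jaws, within the pads' length; the fingertips stand 17 mm ahead of it and the grasp point (between the pads) lies 2 mm behind it; z points along the fingers, y is the direction in which the jaws open and shut (so a half turn about z gives the same grasp; the last joint's range is limited). The gripper opens to 85 mm and grips with 20 to 120 N. Pads are 22 mm wide; open, the fingers measure 114 mm over their backs; the gripper's body (76 mm by 85 mm) begins 54 mm behind the grasp point. The pads swing forward as they close: fully open they stand 13 mm farther back than shut.
Start: joints at [-1.266, 0.591, 0.048, 1.609, -0.033, 0.943, -0.034], TCP at [0.282, 0.668, 0.248] pointing down, gripper open.
Joint ranges: [-2.69, 2.69], [-0.47, 2.24], [-1.27, 1.36], [0.19, 2.51], [-1.53, 4.68], [0.08, 2.07], [-3.09, 3.09]. Speed limits (rad/s): [2.57, 2.57, 3.14, 3.14, 3.14, 3.14, 3.14].

## Interface

Orientations are given as a 3x3 rotation matrix whose columns are the frame's x, y, z axes.
In Python, from cell import * gives the robot as it stands.
- The arm moves only by the tool carry_out, never from a script. Its argument "deltas" is a list of rows, each an object with "turn": the turn, a rotation vector about the tool's x, y, z in rad, a list of three; "slide": the shift along the tool's x, y, z in cm, a list of three; "grip": the finger opening in cm, from 0 to 8.54. A call has 1 to 12 rows; each row shifts and turns the commanded pose from where the row before left it, along the tool's axes as they then stand; what a row does not reach is not made up. A row lasts 1/10 s, in which the tool goes at most 50 mm and 8.59 degrees, less where a joint would pass 70% of its speed; a pose out of reach is approached as far as the arm can. A call with a gripper value outside its range is refused whole. The fingers move at their own pace and stop on an object; the grip force is fixed at half the most. Time passes only in rows, so rows that do not move let the fingers close. It gives the time, the measured TCP pose, the force and the opening at its end, in the units of the state.
- read_state(): the state, without advancing time (a new reading comes with each control period).
- read_camera(name): name is "side" or "top" or "wrist"; returns (picture, depth): 384x512x3 uint8, red, green, blue; 384x512 float32, m along the optical axis (not along the pixel's ray), 0 where there is no reading.
- get_calibration(name): a dict with "intrinsics" (3x3 intrinsics, pixels), "k1" (the pictures are not rectified: a ray, as slopes to the right and down, at radius r is drawn at 1 + k1 r^2 times it, then the intrinsics apply), "view" (4x4, takes a point from world to camera coordinates). Camera axes: x right, y down, z forward; pixel columns grow to the right and rows downward; lengths in m; the calibration is good to about 2 mm. A picture is of the moment at which its call begins: read the wrist's pose just before it. get_calibration takes no time and is no camera call; for the wrist camera it gives the pose at the moment of the call.
- hand_in(): hands the job in, once; it reports no verdict.
The state is a dict: "clock": time; "qpos": joint angles; "dq": joint speeds; "joint_efforts": joint torques, N m; "tcp_pos": TCP position; "tool_rot": TCP orientation; "contact_force": force on the tool from outside, world axes, zero at the start; "torque": the same for the moment, N m; "gripper_width": finger opening in m.
Only numpy, scipy, OpenCV 4.12 (cv2) and the standard library are available. Lean on these libraries where they do the work, as an engineer would, in place of code of your own. Each camera call takes 0.05 s, during which the arm holds its last target.

## Task

The angle switch of the sample chamber's inspection flap is to be read. Turn the paddle latch counter-clockwise until it clicks over and frees the flap, then lift the flap by its bar handle until it is parallel to the index arm beside it, to within 3 degrees; finish still gripping the flap and holding it steady there, because it falls shut if let go. Leave the latch open, and do not shift the index arm or the bottle, jar and vial standing by.

Things in the scene. Friction and masses are not known exactly. Their poses are not given: they have to be found in the camera images.
- chamber: grey sheet-metal sample chamber fixed to the worktop, 240 (x) x 360 (y) x 100 mm; origin at the centre of its underside; its x axis points to the back, where the flap's hinge is, y to the left (latch side), z up; its flat top deck is at z = 100 mm
- latch_grip (a point): point on the latch's vertical axis, 50 mm above the deck. Its black paddle, 12 mm thick, 46 mm long, reaches from 22 mm below to 16 mm above the point and at joint value 0 lies along the chamber's y. Below it a flat locking arm (14 mm wide, 68 mm long, top 36 mm below the point) points along -y over the flap's corner. Plunger block, 20 mm high, on the deck at front left, 36-62 mm from the axis
- latch (a joint): latch angle, rad, 0 = locked, positive counter-clockwise seen from above, end stop at 1.3. A sprung ball plunger rides over a nose on the latch's hub: from 0.1 it resists with up to about 0.13 N m, crest at 0.55 (let go before it, it springs back to 0.1), then it clicks over and is pushed on to about 1.0, where it stays. The arm is clear of the flap from about 0.8
- flap_hinge (a point): point on the flap's hinge axis, in the middle of the flap's width, fixed to the chamber, 90 mm behind the chamber's origin, 30 mm to its right, 104 mm up; the axis runs along the chamber's y
- flap: the aluminium inspection flap on the chamber's deck, plate 165 (hinge to front edge) x 200 x 6 mm; origin on the hinge axis in the middle of its width; when shut it extends along the chamber's -x; its x axis runs from the front edge to the hinge, z out of its face
- flap_angle (a joint): flap angle, rad, 0 = shut and level, positive = front edge lifted, up to 1.2; about 0.35 kg with a free hinge, falls shut by itself
- flap_handle (a point): the flap's bar handle: round dark steel bar of 12 mm diameter, 100 mm long along the chamber's y on a post at each end; origin at the middle of the bar's axis, 145 mm in front of the hinge axis and 46 mm above it when shut (43 mm above the flap's top face), turning with the flap. x along the flap away from the front edge, z out of the flap's face
- flap_tongue (a point): tip of the small tongue at the right front corner of the aluminium flap (plate 165 from hinge to front x 200 x 6 mm), in the plate's mid-plane, 165 mm from the hinge axis; its axes turn with the flap, x along the flap towards the hinge
- index_tip (a point): free end of the dark steel index arm, a flat bar 12 mm wide, 5 mm thick, standing up beside the flap's right edge in front of a graduated arc; it pivots on the flap's hinge axis, this tip 165 mm from it; x along the arm towards the pivot. It marks the angle to set: the flap's tongue then comes beside this tip, 21 mm to its left
- index (a joint): angle of the index arm, rad, measured as the flap's: the flap is at the mark when both are equal; held by a stiff friction joint
- bottle_center (a point): green-capped reagent bottle, 46 mm across, 92 mm tall, loose, left of the chamber; point at its centre, half-way up
- jar_center (a point): blue-capped round jar, 53 mm across, 86 mm tall, loose, right of the chamber; point at its centre, half-way up
- vial_center (a point): small blue-capped vial, 22 mm across, 54 mm tall, loose, right of the chamber; point at its centre, half-way up

How it is judged:
By the outcome, as a careful person would: the job done as asked, in the order asked, and still so for the second after the job is handed in, while the arm keeps its last pose, push and grip.
It also fails if it takes over 38 s, if anything falls off the work surface, if the arm or the gripper's body presses on something with over 40 N, if the wrist force passes 120 N, or if a joint passes its speed limit or range.

## Working session

There is one attempt and no reset: what is moved stays moved. The work goes in short steps, Python scripts to look and compute and a tool call to move; the robot and the scene stay as the last step left them, time stands still between calls to the robot, and variables do not carry over. Pictures are saved under pics/ and viewed, and the job is handed in when it is done.

Besides the shell and the picture viewer there is one more tool, called after "Request:" as name(argument=value, ...), one argument or row to a line, values as JSON. carry_out: Moves the arm, as the interface text tells. Its arguments: {"type":"object","properties":{"deltas":{"type":"array","items":{"type":"object","properties":{"turn":{"type":"array","items":{"type":"number"}},"slide":{"type":"array","items":{"type":"number"}},"grip":{"type":"number"}}}}},"required":["deltas"]}

```bash
mkdir -p pics; ls; python3 - <<'E'
from cell import *
import cv2,numpy as np
for n in ["side","top"]:
    im,d=read_camera(n); c=get_calibration(n)
    cv2.imwrite(f"pics/{n}0.png",im[:,:,::-1]); np.savez(f"{n}0.npz",im=im,d=d,**c)
    print(n,c, (d>0).mean())
s=read_state(); print(s)
E
```

```text
pics
side {'intrinsics': array([[410.5288823 ,   0.        , 255.51414607],
       [  0.        , 410.5288823 , 192.18242142],
       [  0.        ,   0.        ,   1.        ]]), 'k1': -0.14468331064608447, 'view': array([[-0.95875278,  0.28315956,  0.02477445,  0.55164497],
       [ 0.12137668,  0.48666212, -0.86511715, -0.01455838],
       [-0.25702298, -0.82642643, -0.50095763,  1.4472085 ],
       [ 0.        ,  0.        ,  0.        ,  1.        ]])} 0.9958750406901041
top {'intrinsics': array([[447.21100327,   0.        , 247.12616897],
       [  0.        , 447.21100327, 200.87461708],
       [  0.        ,   0.        ,   1.        ]]), 'k1': 0.03530901380534139, 'view': array([[ 0.00967568, -0.99994393, -0.00430281,  0.0665274 ],
       [-0.98957077, -0.00895667, -0.14376881,  0.64483064],
       [ 0.14372221,  0.00564899, -0.98960195,  1.27188238],
       [ 0.        ,  0.        ,  0.        ,  1.        ]])} 0.9959971110026041
{'clock': 0.1, 'qpos': array([-1.26549259,  0.59202896,  0.04827999,  1.60968687, -0.0332896 ,
        0.94272207, -0.03369349]), 'dq': array([-9.20679392e-04, -2.48389507e-03, -1.31324018e-06, -1.85211712e-03,
       -4.22526802e-05,  7.55206406e-04,  8.84912251e-04]), 'joint_efforts': array([ 4.79904556e-03, -5.49995470e+01,  1.55314051e+00, -1.98824823e+01,
        9.71410976e-03,  3.82447470e-03, -7.28513889e-07]), 'tcp_pos': array([0.28122947, 0.66745866, 0.24725613]), 'tool_rot': array([[-9.21570214e-01,  3.88211106e-01, -6.90793352e-04],
       [ 3.88211705e-01,  9.21568219e-01, -1.92074967e-03],
       [-1.09043157e-04, -2.03827975e-03, -9.99997917e-01]]), 'contact_force': array([ 0.04848515, -0.45223785, -0.40825955]), 'torque': array([ 0.00306267,  0.01261144, -0.01067942]), 'gripper_width': 0.08512860555489543}
```

View pics/top0.png

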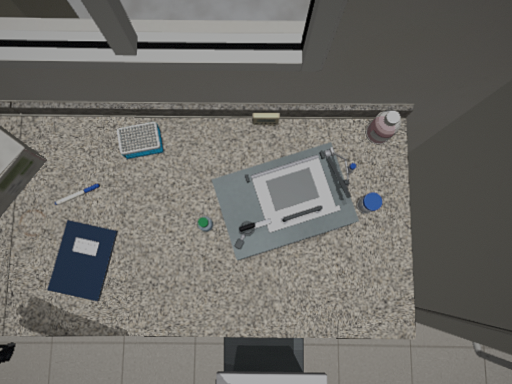

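View pics/side0.png

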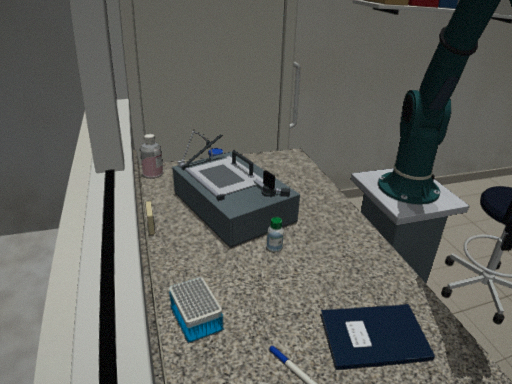

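```bash
cat > h.py <<'E'
import numpy as np,cv2
def load(f):
    z=np.load(f); return z
def slopes(c,uv):
    K=c["intrinsics"]; k=float(c["k1"]); uv=np.atleast_2d(np.asarray(uv,float))
    return cv2.undistortPoints(uv.reshape(-1,1,2),K,np.array([k,0,0,0,0.])).reshape(-1,2)
def ray(c,uv):
    s=slopes(c,uv); V=c["view"]; R=V[:3,:3];t=V[:3,3]
    return -R.T@t, np.c_[s,np.ones(len(s))]@R
def onplane(c,uv,z):
    o,d=ray(c,uv); k=(z-o[2])/d[:,2]; return o+d*k[:,None]
def withdepth(c,uv,dep):
    o,d=ray(c,uv); return o+d*np.asarray(dep).reshape(-1,1)
def cloud(c,d):
    h,w=d.shape; u,v=np.meshgrid(np.arange(w),np.arange(h)); uv=np.c_[u.ravel(),v.ravel()]
    return withdepth(c,uv,d.ravel()).reshape(h,w,3)
def proj(c,P):
    P=np.atleast_2d(P);V=c["view"]; R=V[:3,:3]
    return cv2.projectPoints(P.reshape(-1,1,3).astype(float),cv2.Rodrigues(R)[0],V[:3,3],c["intrinsics"],np.array([float(c["k1"]),0,0,0]))[0].reshape(-1,2)
E
python3 - <<'E'
from h import *
z=load("top0.npz");P=cloud(z,z["d"]);im=z["im"]
m=(abs(P[...,2]-.1)<.012).astype(np.uint8); m[:, :200]=0; m[:,380:]=0;m[:130]=0;m[270:]=0
m=cv2.morphologyEx(m,cv2.MORPH_CLOSE,np.ones((9,9)))
m=cv2.morphologyEx(m,cv2.MORPH_OPEN,np.ones((7,7)))
pts=P[m>0][:,:2]
n,l,st,ce=cv2.connectedComponentsWithStats(m);i=1+st[1:,4].argmax();cs,_=cv2.findContours((l==i).astype(np.uint8),0,1)
uv=cs[0].reshape(-1,2); Q=onplane(z,uv,.1)[:,:2]; print(cv2.minAreaRect(Q.astype(np.float32)),st[i])
print(cv2.boxPoints(cv2.minAreaRect(Q.astype(np.float32))))
crop=cv2.resize(im[135:270,185:400],None,fx=3.7,fy=3.7,interpolation=cv2.INTER_CUBIC)
cv2.imwrite("pics/topc.png",crop[:,:,::-1])
s=load("side0.npz")["im"]
cv2.imwrite("pics/sidec.png",cv2.resize(s[120:260,130:310],None,fx=4,fy=4,interpolation=cv2.INTER_CUBIC)[:,:,::-1])
E
```

```text
((0.6418778300285339, -0.03325970470905304), (0.24008849263191223, 0.3593655824661255), 18.244741439819336) [  214   143   143   115 10602]
[[ 0.47161394  0.09980699]
 [ 0.58412296 -0.24149251]
 [ 0.8121417  -0.1663264 ]
 [ 0.6996327   0.1749731 ]]
```

View pics/topc.png

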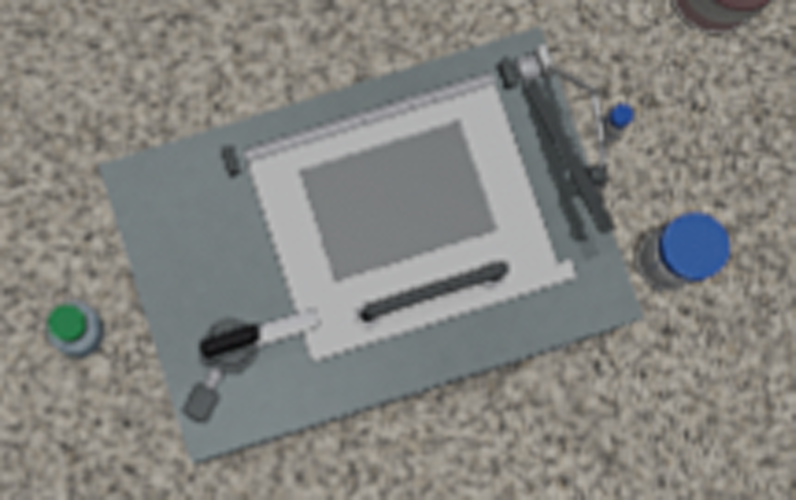

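View pics/sidec.png

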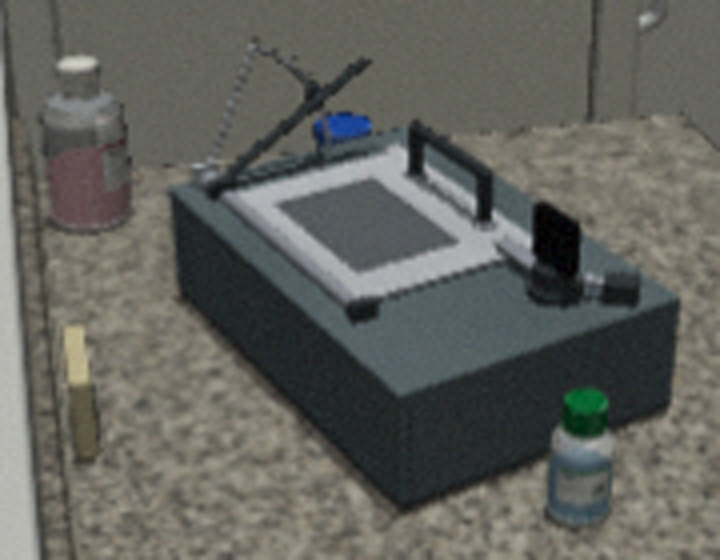

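```bash
cat >> h.py <<'E'
yaw=np.deg2rad(18.24); C=np.array([0.6419,-0.0333,0]); Rc=np.array([[np.cos(yaw),-np.sin(yaw),0],[np.sin(yaw),np.cos(yaw),0],[0,0,1]])
def toC(p): return (np.asarray(p)-C)@Rc
def toW(p): return np.asarray(p)@Rc.T+C
def tri(rays):
    A=np.zeros((3,3));b=np.zeros(3)
    for o,d in rays:
        d=d/np.linalg.norm(d);M=np.eye(3)-np.outer(d,d);A+=M;b+=M@o
    p=np.linalg.solve(A,b); return p,[np.linalg.norm((np.eye(3)-np.outer(d,d)/(d@d))@(p-o)) for o,d in rays]
E
python3 - <<'E'
from h import *
np.set_printoptions(precision=4,suppress=True)
t=load("top0.npz");s=load("side0.npz")
def T(u,v):return (185+(u+.5)/3.7-.5,135+(v+.5)/3.7-.5)
def S(u,v):return (130+(u+.5)/4-.5,120+(v+.5)/4-.5)
def two(a,b):
    o,d=ray(t,T(*a));o2,d2=ray(s,S(*b)); p,e=tri([(o,d[0]),(o2,d2[0])]);return toC(p),e
print("idx tip",two((607,228),(367,62)))
print("idx low",two((585,238),(367,62)))
print("paddle top mid",two((231,340),(556,213)))
print("bar r",two((500,270),(414,126)))
print("bar l",two((369,313),(487,172)))
print("chamber pred")
for n,p in dict(latch=[0,0,0]).items(): pass
print("tongue",toC(onplane(t,T(573,268),.104)))
print("bar ends top", toC(onplane(t,[T(500,270),T(369,313)],.15)))
print("paddle top",toC(onplane(t,[T(203,348),T(257,333)],.166)), "block",toC(onplane(t,T(201,402),.12)))
print("jar bottle vial",toC(np.r_[onplane(t,[T(695,245)],.086),onplane(t,[T(68,322)],.092),onplane(t,[T(621,115)],.054)]))
# index from side depth: dark px
for c,nm in((s,"side"),(t,"top")):
    P=toC(cloud(c,c["d"]));g=c["im"].max(2)
    m=(P[...,2]>.118)&(abs(P[...,1]+.155)<.03)&(P[...,0]>-.1)&(P[...,0]<.1)
    q=P[m]; print(nm,len(q)); 
    ang=np.arctan2(q[:,2]-.104,.09-q[:,0]); r=np.hypot(q[:,2]-.104,.09-q[:,0])
    for a,b,y in zip(ang[::6],r[::6],q[::6,1]): print("%.2f/%.3f/%.3f"%(a,b,y),end=" ")
    print()
# side px of arm vs plane y=-.151
o,d=ray(s,[S(367,62),S(345,78),S(322,96),S(262,150),S(240,168)])
for y in(-.148,-.152,-.158):
    oc=toC(o);dc=d@Rc;k=(y-oc[1])/dc[:,1];q=oc+dc*k[:,None];print(y,np.arctan2(q[:,2]-.104,.09-q[:,0]),np.hypot(q[:,2]-.104,.09-q[:,0]))
E
```

```text
idx tip (array([-0.0532, -0.1543,  0.1808]), [np.float64(0.00024538336895465926), np.float64(0.00024538336895467026)])
idx low (array([-0.0509, -0.1394,  0.1852]), [np.float64(0.005925975235034354), np.float64(0.005925975235034451)])
paddle top mid (array([-0.0454,  0.1245,  0.1644]), [np.float64(0.0018466439065936296), np.float64(0.001846643906593652)])
bar r (array([-0.0546, -0.079 ,  0.1509]), [np.float64(0.0024598759672179514), np.float64(0.002459875967217829)])
bar l (array([-0.056 ,  0.0224,  0.1516]), [np.float64(0.0019255727075673137), np.float64(0.0019255727075671867)])
chamber pred
tongue [[-0.0684 -0.1395  0.104 ]]
bar ends top [[-0.0565 -0.0776  0.15  ]
 [-0.0574  0.0235  0.15  ]]
paddle top [[-0.0463  0.1466  0.166 ]
 [-0.0478  0.1063  0.166 ]] block [[-0.0802  0.1598  0.12  ]]
jar bottle vial [[-0.0788 -0.2387  0.086 ]
 [ 0.0104  0.2385  0.092 ]
 [ 0.0396 -0.2285  0.054 ]]
side 242
1.16/0.122/-0.172 1.13/0.113/-0.172 1.16/0.109/-0.170 1.15/0.106/-0.170 1.18/0.102/-0.169 0.54/0.157/-0.150 0.81/0.114/-0.170 1.19/0.095/-0.170 0.54/0.146/-0.153 0.71/0.113/-0.170 0.53/0.145/
[... 1035 characters left out ...]
-0.169 0.54/0.094/-0.158 0.51/0.096/-0.157 0.53/0.100/-0.153 0.54/0.104/-0.151 0.55/0.112/-0.168 0.52/0.107/-0.155 0.55/0.116/-0.169 0.56/0.115/-0.155 0.55/0.121/-0.170 0.56/0.120/-0.159 0.53/0.117/-0.149 0.55/0.124/-0.163 0.47/0.117/-0.154 0.51/0.123/-0.149 0.36/0.117/-0.169 0.50/0.130/-0.161 0.51/0.134/-0.159 0.52/0.138/-0.160 0.52/0.141/-0.158 0.52/0.146/-0.159 0.54/0.151/-0.148 0.49/0.150/-0.152 0.50/0.156/-0.155 0.52/0.162/-0.155 0.49/0.163/-0.158 
-0.148 [0.5209 0.5367 0.5517 0.5582 0.6265] [0.1605 0.1375 0.1131 0.0468 0.0237]
-0.152 [0.5036 0.5164 0.527  0.4989 0.5089] [0.1616 0.1385 0.1139 0.0474 0.0241]
-0.158 [0.4781 0.4866 0.4908 0.4134 0.344 ] [0.1633 0.14   0.1153 0.0487 0.0254]
```

```bash
cat >> h.py <<'E'
def delta(s,target):
    return s["tool_rot"].T@(np.asarray(target)-s["tcp_pos"])*100
def rotneed(s,Rt):
    return cv2.Rodrigues(s["tool_rot"].T@Rt)[0].ravel()
def Rtool(psi,tilt=0):
    # chamber-frame: psi = extra CCW yaw of jaws from chamber x; tilt = with the flap angle
    Rz=cv2.Rodrigues(np.array([0,0,psi]))[0]; Ry=cv2.Rodrigues(np.array([0,tilt,0.]))[0]
    base=np.array([[0,1,0],[1,0,0],[0,0,-1.]])  # x=ch y, y=ch x, z down
    return Rc@Ry@Rz@base
E
python3 - <<'E'
from cell import *
from h import *
np.set_printoptions(precision=4,suppress=True)
s=read_state(); L=toW([-.047,.126,.24]); print(L,delta(s,L),rotneed(s,Rtool(0)))
for n in("top0","side0"):
    c=load(n+".npz");P=toC(cloud(c,c["d"]))
    m=(P[...,2]>.118)&(P[...,2]<.3)&(abs(P[...,1]+.153)<.01)&(P[...,0]>-.1)&(P[...,0]<.07)
    q=P[m];r=np.hypot(q[:,2]-.104,.09-q[:,0]);q=q[(r>.03)]
    l=cv2.fitLine(q[:,[0,2]].astype(np.float32),cv2.DIST_HUBER,0,.01,.01).ravel();print(n,len(q),np.arctan2(l[1],-l[0]),"via hinge",np.median(np.arctan2(q[:,2]-.104,.09-q[:,0])))
E
```

```text
Traceback (most recent call last):
  File "h.py", line 34, in Rtool
    Rz=cv2.Rodrigues(np.array([0,0,psi]))[0]; Ry=cv2.Rodrigues(np.array([0,tilt,0.]))[0]
       ~~~~~~~~~~~~~^^^^^^^^^^^^^^^^^^^^^
cv2.error: OpenCV(4.12.0) /io/opencv/modules/calib3d/src/calibration_base.cpp:151: error: (-210:Unsupported format or combination of formats) The matrices must have 32f or 64f data type in function 'Rodrigues'
```

```bash
sed -i 's/\[0,0,psi\]/[0,0,float(psi)]/' h.py
python3 - <<'E'
from cell import *
from h import *
np.set_printoptions(precision=4,suppress=True)
s=read_state(); L=toW([-.047,.126,.24]); print(L,delta(s,L),rotneed(s,Rtool(0)))
for n in("top0","side0"):
    c=load(n+".npz");P=toC(cloud(c,c["d"]))
    m=(P[...,2]>.118)&(P[...,2]<.3)&(abs(P[...,1]+.153)<.01)&(P[...,0]>-.1)&(P[...,0]<.07)
    q=P[m];r=np.hypot(q[:,2]-.104,.09-q[:,0]);q=q[(r>.03)]
    l=cv2.fitLine(q[:,[0,2]].astype(np.float32),cv2.DIST_HUBER,0,.01,.01).ravel();print(n,len(q),np.arctan2(l[1],-l[0]),"via hinge",np.median(np.arctan2(q[:,2]-.104,.09-q[:,0])))
E
```

```text
[0.5578 0.0717 0.24  ] [-48.6197 -44.1679   0.8209] [-0.0019  0.001   0.8538]
top0 192 -2.6373112 via hinge 0.5245424759974598
side0 127 -2.6302621 via hinge 0.5389615746483014
```

Request:
carry_out(
  deltas=[
    {"slide": [-3.4, -3.1, 0], "turn": [0, 0, 0]},
    {"slide": [-3.4, -3.1, 0]},
    {"slide": [-3.4, -3.1, 0]},
    {"slide": [-3.4, -3.1, 0]},
    {"slide": [-3.4, -3.1, 0]},
    {"slide": [-3.4, -3.1, 0]},
    {"slide": [-3.4, -3.1, 0]},
    {"slide": [-3.4, -3.1, 0]},
    {"slide": [-3.4, -3.1, 0]},
    {"slide": [-3.4, -3.1, 0]},
    {"slide": [-3.4, -3.1, 0]},
    {"slide": [-3.4, -3.1, 0]},
  ],
)

```text
$.deltas[0]: bad value
```

Request:
carry_out(
  deltas=[
    {"slide": [-3.9, -3.5, 0]},
    {"slide": [-3.9, -3.5, 0]},
    {"turn": [0, 0, 0.14]},
    {"turn": [0, 0, 0.14]},
    {"turn": [0, 0, 0.14]},
    {"turn": [0, 0, 0.14]},
    {"turn": [0, 0, 0.14]},
    {"turn": [0, 0, 0.14]},
    {"slide": [0, 0, 0]},
    {"slide": [0, 0, 0]},
  ],
)

```text
$.deltas[0]: bad value
```

```bash
python3 - <<'E'
from cell import *
from h import *
np.set_printoptions(precision=4,suppress=True)
c=get_calibration("wrist"); im,d=read_camera("wrist"); np.savez("w1.npz",im=im,d=d,**c); cv2.imwrite("pics/w1.png",im[:,:,::-1])
s=read_state(); L=toW([-.047,.126,.24]); print(s["clock"],s["qpos"],s["tcp_pos"],delta(s,L),rotneed(s,Rtool(0)))
print(proj(c,toW([-.047,.126,.166])))
E
```

```text
0.15 [-1.2655  0.5919  0.0483  1.6095 -0.0333  0.9427 -0.0337] [0.2813 0.6675 0.2474] [-48.6216 -44.173    0.8208] [-0.0016  0.0008  0.8537]
[[-45.1765 512.8387]]
```

View pics/w1.png

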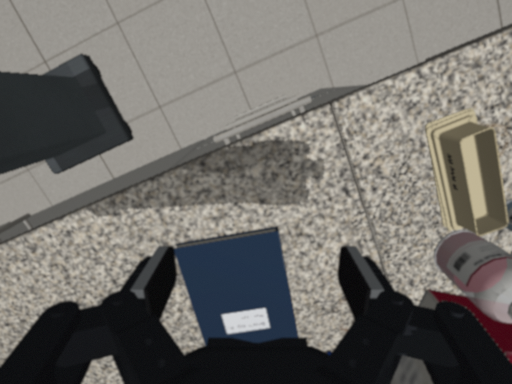

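The move was refused because every row needs all three fields, so the arm hasn't moved: the picture shows only the start area (blue notebook at about (240,290)).

Request:
carry_out(
  deltas=[
    {"slide": [-3.4, -3.1, 0], "turn": [0, 0, 0], "grip": 8.5},
    {"slide": [-3.4, -3.1, 0], "turn": [0, 0, 0], "grip": 8.5},
    {"slide": [-3.4, -3.1, 0], "turn": [0, 0, 0], "grip": 8.5},
    {"slide": [-3.4, -3.1, 0], "turn": [0, 0, 0], "grip": 8.5},
    {"slide": [-3.4, -3.1, 0], "turn": [0, 0, 0], "grip": 8.5},
    {"slide": [-3.4, -3.1, 0], "turn": [0, 0, 0], "grip": 8.5},
    {"slide": [-3.4, -3.1, 0], "turn": [0, 0, 0], "grip": 8.5},
    {"slide": [-3.4, -3.1, 0], "turn": [0, 0, 0], "grip": 8.5},
    {"slide": [-3.4, -3.1, 0], "turn": [0, 0, 0], "grip": 8.5},
    {"slide": [-3.4, -3.1, 0], "turn": [0, 0, 0], "grip": 8.5},
    {"slide": [-3.4, -3.1, 0], "turn": [0, 0, 0], "grip": 8.5},
    {"slide": [-3.4, -3.1, 0], "turn": [0, 0, 0], "grip": 8.5},
  ],
)

```text
clock: 1.35
tcp_pos: [0.5134, 0.1651, 0.2483]
tool_rot: [[-0.922, 0.388, -0.0], [0.388, 0.922, 0.0], [0.0, -0.0, -1.0]]
contact_force: [0.6, 1.1, -0.3]
gripper_width: 0.085
```

Request:
carry_out(
  deltas=[
    {"slide": [-3.9, -3.5, 0], "turn": [0, 0, 0], "grip": 8.5},
    {"slide": [-3.9, -3.5, 0], "turn": [0, 0, 0], "grip": 8.5},
    {"slide": [0, 0, 0], "turn": [0, 0, 0.14], "grip": 8.5},
    {"slide": [0, 0, 0], "turn": [0, 0, 0.14], "grip": 8.5},
    {"slide": [0, 0, 0], "turn": [0, 0, 0.14], "grip": 8.5},
    {"slide": [0, 0, 0], "turn": [0, 0, 0.14], "grip": 8.5},
    {"slide": [0, 0, 0], "turn": [0, 0, 0.14], "grip": 8.5},
    {"slide": [0, 0, 0], "turn": [0, 0, 0.14], "grip": 8.5},
    {"slide": [0, 0, 0], "turn": [0, 0, 0], "grip": 8.5},
    {"slide": [0, 0, 0], "turn": [0, 0, 0], "grip": 8.5},
  ],
)

```text
clock: 2.35
tcp_pos: [0.5555, 0.0766, 0.2482]
tool_rot: [[-0.329, 0.944, -0.0], [0.944, 0.329, -0.0], [-0.0, -0.0, -1.0]]
contact_force: [-0.5, -0.6, -0.2]
gripper_width: 0.085
```

```bash
python3 - <<'E'
from cell import *
from h import *
np.set_printoptions(precision=4,suppress=True)
c=get_calibration("wrist"); im,d=read_camera("wrist"); np.savez("w1.npz",im=im,d=d,**c); cv2.imwrite("pics/w2.png",im[:,:,::-1])
s=read_state(); L=toW([-.047,.126,.24]); print(s["clock"],s["qpos"],s["tcp_pos"],delta(s,L),rotneed(s,Rtool(0)))
print(proj(c,toW([-.047,.126,.166])))
E
```

```text
2.4 [-0.4781  0.4027  0.3465  1.9938 -0.1911  0.7761  0.3147] [0.5556 0.0766 0.2482] [-0.5353  0.0498  0.8215] [-0.0002 -0.      0.0164]
[[256.9417 212.0185]]
```

View pics/w2.png

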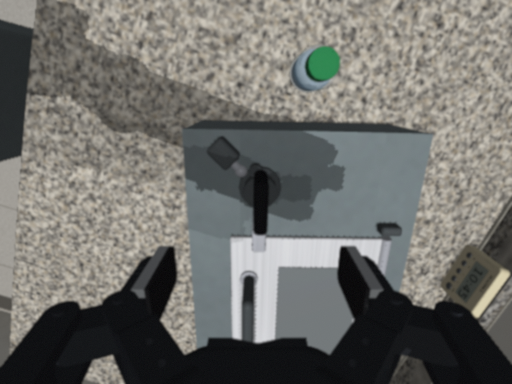

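```bash
python3 - <<'E'
from h import *
np.set_printoptions(precision=4,suppress=True)
c=load("w1.npz"); print(toC(ray(c,[256,192])[0]),c["intrinsics"][0,0])
P=toC(cloud(c,c["d"]))
m=(P[...,2]>.155)&(P[...,2]<.175)&(abs(P[...,0]+.047)<.03)&(abs(P[...,1]-.126)<.045)
v,u=np.nonzero(m);print(u.min(),u.max(),v.min(),v.max(),len(u)); q=P[m];print(q.min(0),q.max(0),np.median(q,0))
print(toC(onplane(c,[[u.min(),200],[u.max(),200],[260,v.min()],[260,v.max()]],.166)))
m=(abs(P[...,2]-.15)<.015)&(abs(P[...,0]+.055)<.03)&(P[...,1]<.04)
q=P[m];print("bar",q.min(0),q.max(0),np.median(q,0))
# hub
g=c["im"].max(2);cr=cv2.resize(c["im"][130:280,180:340],None,fx=4,fy=4,interpolation=2);cv2.imwrite("pics/w2c.png",cr[:,:,::-1])
E
```

```text
[-0.0485  0.2148  0.3741] 286.3327365387818
253 268 179 235 815
[-0.0505  0.1051  0.1552] [-0.0386  0.1503  0.1679] [-0.0447  0.1304  0.1657]
[[-0.0502  0.1361  0.166 ]
 [-0.0386  0.1363  0.166 ]
 [-0.0451  0.1532  0.166 ]
 [-0.0442  0.1058  0.166 ]]
bar [-0.0608 -0.0204  0.135 ] [-0.0489  0.0294  0.1575] [-0.0546  0.0147  0.1546]
```

View pics/w2c.png

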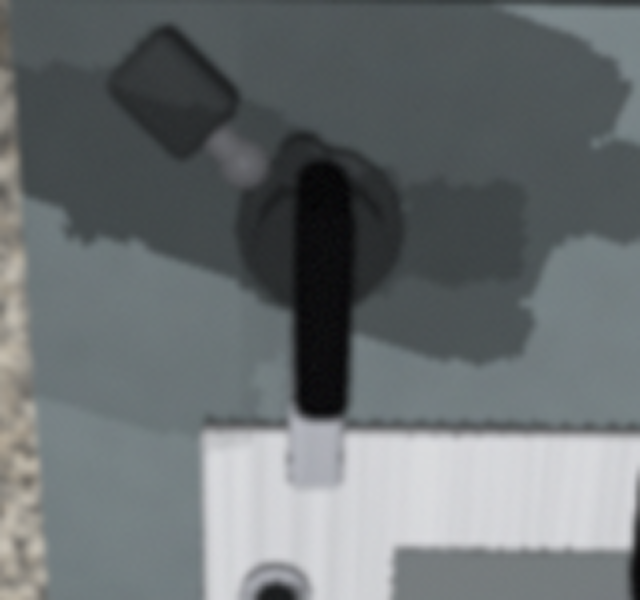

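Request:
carry_out(
  deltas=[
    {"slide": [-0.3, 0.25, 1.0], "turn": [0, 0, 0.016], "grip": 8.5},
    {"slide": [0, 0, 2], "turn": [0, 0, 0], "grip": 5},
    {"slide": [0, 0, 2], "turn": [0, 0, 0], "grip": 5},
    {"slide": [0, 0, 2], "turn": [0, 0, 0], "grip": 5},
    {"slide": [0, 0, 1.6], "turn": [0, 0, 0], "grip": 5},
    {"slide": [0, 0, 1.0], "turn": [0, 0, 0], "grip": 5},
    {"slide": [0, 0, 0], "turn": [0, 0, 0], "grip": 5},
    {"slide": [0, 0, 0], "turn": [0, 0, 0], "grip": 5},
  ],
)

```text
clock: 3.2
tcp_pos: [0.5594, 0.0742, 0.1524]
tool_rot: [[-0.311, 0.951, 0.0], [0.951, 0.311, 0.0], [-0.0, 0.0, -1.0]]
contact_force: [0.2, -0.9, 0.2]
gripper_width: 0.0501
```

```bash
python3 - <<'E'
from cell import *
from h import *
np.set_printoptions(precision=4,suppress=True)
c=get_calibration("wrist"); im,d=read_camera("wrist"); np.savez("w3.npz",im=im,d=d,**c); cv2.imwrite("pics/w3.png",im[:,:,::-1])
s=read_state(); print(s["clock"],toC(s["tcp_pos"]),rotneed(s,Rtool(0)),s["contact_force"])
E
```

```text
3.25 [-0.0444  0.1279  0.1528] [ 0.0011  0.0002 -0.0024] [0.3955 0.2877 0.2823]
```

View pics/w3.png

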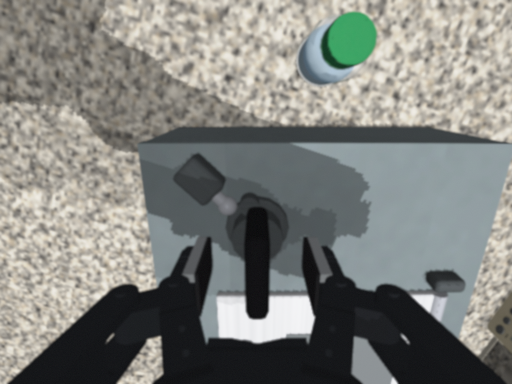

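Request:
carry_out(
  deltas=[
    {"slide": [0, 0, 0], "turn": [0, 0, 0], "grip": 0.8},
    {"slide": [0, 0, 0], "turn": [0, 0, 0], "grip": 0.4},
    {"slide": [0, 0, 0], "turn": [0, 0, 0], "grip": 0.4},
    {"slide": [0, 0, 0], "turn": [0, 0, 0], "grip": 0.4},
    {"slide": [0, 0, 0], "turn": [0, 0, 0], "grip": 0.4},
    {"slide": [0, 0, 0], "turn": [0, 0, 0], "grip": 0.4},
  ],
)

```text
clock: 3.85
tcp_pos: [0.5593, 0.0745, 0.1531]
tool_rot: [[-0.311, 0.95, 0.001], [0.95, 0.311, 0.0], [0.0, 0.001, -1.0]]
contact_force: [-1.0, -0.5, 5.8]
gripper_width: 0.0111
```

Gripped (11 mm). Now the turn.

Request:
carry_out(
  deltas=[
    {"slide": [0, 0, 0], "turn": [0, 0, -0.1], "grip": 0.4},
    {"slide": [0, 0, 0], "turn": [0, 0, -0.1], "grip": 0.4},
    {"slide": [0, 0, 0], "turn": [0, 0, -0.1], "grip": 0.4},
    {"slide": [0, 0, 0], "turn": [0, 0, -0.1], "grip": 0.4},
    {"slide": [0, 0, 0], "turn": [0, 0, -0.1], "grip": 0.4},
    {"slide": [0, 0, 0], "turn": [0, 0, -0.1], "grip": 0.4},
    {"slide": [0, 0, 0], "turn": [0, 0, -0.1], "grip": 0.4},
    {"slide": [0, 0, 0], "turn": [0, 0, -0.1], "grip": 0.4},
    {"slide": [0, 0, 0], "turn": [0, 0, -0.1], "grip": 0.4},
    {"slide": [0, 0, 0], "turn": [0, 0, -0.1], "grip": 0.4},
    {"slide": [0, 0, 0], "turn": [0, 0, -0.05], "grip": 0.4},
    {"slide": [0, 0, 0], "turn": [0, 0, 0], "grip": 0.4},
  ],
)

```text
clock: 5.05
tcp_pos: [0.5582, 0.0733, 0.153]
tool_rot: [[-0.979, 0.203, -0.002], [0.203, 0.979, -0.001], [0.001, -0.001, -1.0]]
contact_force: [-2.9, -0.7, 8.1]
gripper_width: 0.011
```

```bash
python3 - <<'E'
from cell import *
from h import *
np.set_printoptions(precision=4,suppress=True)
s=read_state(); print(s["clock"],toC(s["tcp_pos"]),rotneed(s,Rtool(0)),s["contact_force"],s["torque"],s["gripper_width"])
c=get_calibration("wrist"); im,d=read_camera("wrist"); cv2.imwrite("pics/w4.png",im[:,:,::-1])
E
```

```text
5.05 [-0.0461  0.1275  0.153 ] [-0.0018 -0.0006  1.0475] [-2.9126 -0.6607  8.0777] [-0.2586  0.6431  0.0086] 0.010988433245579013
```

View pics/w4.png

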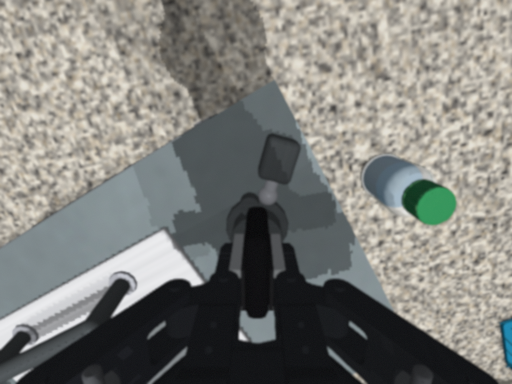

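Request:
carry_out(
  deltas=[
    {"slide": [0, 0, 0], "turn": [0, 0, 0], "grip": 4},
    {"slide": [0, 0, 0], "turn": [0, 0, 0], "grip": 5},
    {"slide": [0, 0, 0], "turn": [0, 0, 0], "grip": 5},
    {"slide": [0, 0, -1], "turn": [0, 0, 0], "grip": 5},
    {"slide": [0, 0, -3], "turn": [0, 0, 0], "grip": 5},
    {"slide": [0, 0, -4], "turn": [0, 0, 0], "grip": 5},
    {"slide": [0, 0, -2], "turn": [0, 0, 0], "grip": 5},
    {"slide": [0, 0, 0], "turn": [0, 0, 0.14], "grip": 5},
    {"slide": [0, 0, 0], "turn": [0, 0, 0.14], "grip": 5},
    {"slide": [0, 0, 0], "turn": [0, 0, 0.14], "grip": 5},
    {"slide": [0, 0, 0], "turn": [0, 0, 0.14], "grip": 5},
    {"slide": [0, 0, 0], "turn": [0, 0, 0.14], "grip": 5},
  ],
)

```text
clock: 6.3
tcp_pos: [0.5591, 0.0746, 0.253]
tool_rot: [[-0.613, 0.79, 0.001], [0.79, 0.613, 0.0], [-0.0, 0.001, -1.0]]
contact_force: [0.3, 1.1, -0.2]
gripper_width: 0.0501
```

Request:
carry_out(
  deltas=[
    {"slide": [0, 0, 0], "turn": [0, 0, 0.14], "grip": 5},
    {"slide": [0, 0, 0], "turn": [0, 0, 0.14], "grip": 5},
    {"slide": [0, 0, 0], "turn": [0, 0, 0.07], "grip": 5},
    {"slide": [-3, -0.2, 0], "turn": [0, 0, 0], "grip": 5},
    {"slide": [-4, -0.2, 0], "turn": [0, 0, 0], "grip": 5},
    {"slide": [-4, -0.2, 0], "turn": [0, 0, 0], "grip": 5},
    {"slide": [-4, -0.2, 0], "turn": [0, 0, 0], "grip": 5},
    {"slide": [0, 0, 0], "turn": [0, 0, 0], "grip": 5},
    {"slide": [0, 0, 0], "turn": [0, 0, 0], "grip": 5},
  ],
)

```text
clock: 7.2
tcp_pos: [0.5982, -0.0718, 0.2528]
tool_rot: [[-0.308, 0.951, 0.0], [0.951, 0.308, 0.0], [-0.0, 0.0, -1.0]]
contact_force: [-0.8, 1.2, -0.2]
gripper_width: 0.0504
```

```bash
python3 - <<'E'
from cell import *
from h import *
np.set_printoptions(precision=4,suppress=True)
s=read_state(); print(s["clock"],toC(s["tcp_pos"]),rotneed(s,Rtool(0)),s["contact_force"],s["qpos"])
c=get_calibration("wrist"); im,d=read_camera("wrist"); np.savez("w5.npz",im=im,d=d,**c);cv2.imwrite("pics/w5.png",im[:,:,::-1])
P=toC(cloud(c,d));m=(abs(P[...,2]-.15)<.015)&(abs(P[...,0]+.055)<.03)&(abs(P[...,1]+.03)<.06)
q=P[m];print("bar",q.min(0),q.max(0),np.median(q,0))
m=(abs(P[...,2]-.16)<.012)&(abs(P[...,0]+.045)<.04)&(abs(P[...,1]-.126)<.04)
q=P[m];l=cv2.fitLine(q[:,:2].astype(np.float32),cv2.DIST_L2,0,.01,.01).ravel() if len(q)>10 else None;print("paddle",len(q),l)
im,d=read_camera("top"); cv2.imwrite("pics/t5.png",cv2.resize(im[135:270,185:400],None,fx=3.7,fy=3.7,interpolation=cv2.INTER_CUBIC)[:,:,::-1])
E
```

```text
7.2 [-0.0536 -0.0228  0.2528] [ 0.0005  0.     -0.005 ] [-0.7788  1.1641 -0.1662] [-0.1551  0.4426  0.274   1.8984 -0.1592  0.8211  0.516 ]
bar [-0.0608 -0.0827  0.1351] [-0.0493  0.0283  0.1585] [-0.0549 -0.0199  0.1554]
paddle 436 [ 0.9561 -0.2932 -0.0339  0.1162]
```

View pics/w5.png

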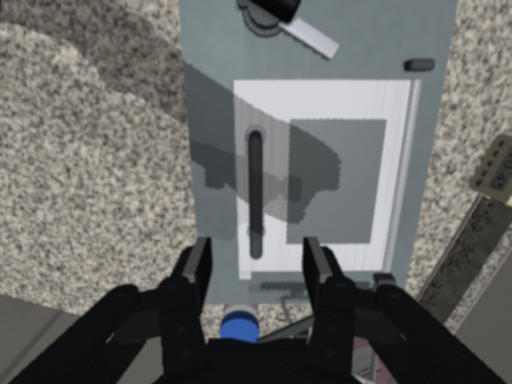

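View pics/t5.png

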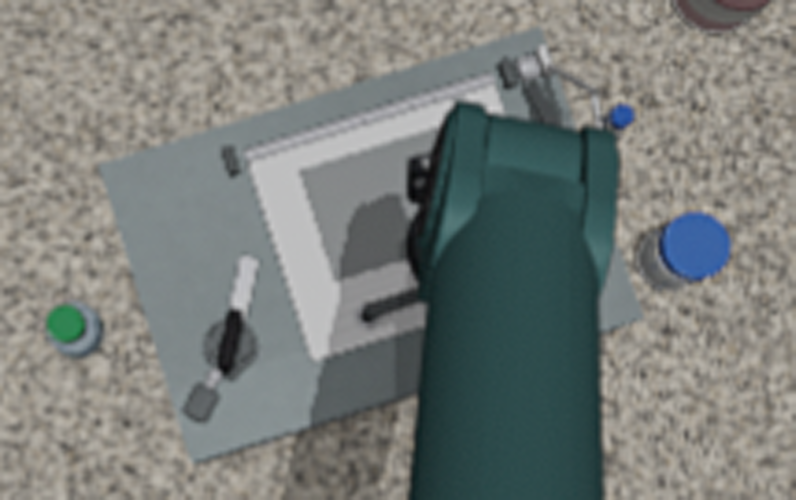

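Request:
carry_out(
  deltas=[
    {"slide": [0, -0.1, 3], "turn": [0, 0, -0.005], "grip": 5},
    {"slide": [0, 0, 3], "turn": [0, 0, 0], "grip": 5},
    {"slide": [0, 0, 2.5], "turn": [0, 0, 0], "grip": 5},
    {"slide": [0, 0, 2], "turn": [0, 0, 0], "grip": 5},
    {"slide": [0, 0, 0], "turn": [0, 0, 0], "grip": 5},
    {"slide": [0, 0, 0], "turn": [0, 0, 0], "grip": 0.8},
    {"slide": [0, 0, 0], "turn": [0, 0, 0], "grip": 0.4},
    {"slide": [0, 0, 0], "turn": [0, 0, 0], "grip": 0.4},
    {"slide": [0, 0, 0], "turn": [0, 0, 0], "grip": 0.4},
    {"slide": [0, 0, 0], "turn": [0, 0, 0], "grip": 0.4},
    {"slide": [0, 0, 0], "turn": [0, 0, 0], "grip": 0.4},
  ],
)

```text
clock: 8.4
tcp_pos: [0.5966, -0.071, 0.1487]
tool_rot: [[-0.315, 0.949, -0.001], [0.949, 0.315, 0.001], [0.001, -0.0, -1.0]]
contact_force: [-2.3, 1.1, 5.7]
gripper_width: 0.0101
```

```bash
python3 - <<'E'
from cell import *
from h import *
np.set_printoptions(precision=4,suppress=True)
s=read_state(); print(s["clock"],toC(s["tcp_pos"]),rotneed(s,Rtool(0)),s["contact_force"],s["torque"],s["gripper_width"])
# plan arc: TCP fixed in flap frame from present pose
H=np.array([.09,0,.104]); p=toC(s["tcp_pos"])-H; p[1]=toC(s["tcp_pos"])[1]
R0=cv2.Rodrigues(np.array([0,0.,0]))[0]
# per-step constant twist in tool frame: rotation about ch y=tool x by w -> sign; 
for w in(.08,):
    Ry=cv2.Rodrigues(np.array([0,w,0.]))[0]; q=Ry@np.array([p[0],0,p[2]]); d=q-np.array([p[0],0,p[2]])
    B=np.array([[0,1,0],[1,0,0],[0,0,-1.]]); print("slide cm",B.T@d*100, "turn",B.T@np.array([0,w,0]))
E
```

```text
8.4 [-0.0549 -0.0216  0.1487] [-0.0004 -0.0007  0.0024] [-2.2526  1.0665  5.6507] [0.0815 0.8266 0.0004] 0.010129649078749237
slide cm [ 0.      0.4039 -1.1434] turn [0.08 0.   0.  ]
```

Request:
carry_out(
  deltas=[
    {"slide": [0, 0.19, -0.576], "turn": [0.04, 0, 0], "grip": 0.4},
    {"slide": [0, 0.19, -0.576], "turn": [0.04, 0, 0], "grip": 0.4},
    {"slide": [0, 0.19, -0.576], "turn": [0.04, 0, 0], "grip": 0.4},
    {"slide": [0, 0.19, -0.576], "turn": [0.04, 0, 0], "grip": 0.4},
    {"slide": [0, 0.19, -0.576], "turn": [0.04, 0, 0], "grip": 0.4},
    {"slide": [0, 0.19, -0.576], "turn": [0.04, 0, 0], "grip": 0.4},
  ],
)

```text
clock: 9.0
tcp_pos: [0.61, -0.0665, 0.1811]
tool_rot: [[-0.315, 0.921, -0.229], [0.949, 0.306, -0.076], [0.0, -0.241, -0.971]]
contact_force: [-2.4, -0.5, -1.1]
gripper_width: 0.0097
```

```bash
python3 - <<'E'
from cell import *
from h import *
np.set_printoptions(precision=4,suppress=True)
s=read_state(); p=toC(s["tcp_pos"]);t=rotneed(s,Rtool(0));print(s["clock"],p,t,s["contact_force"],s["torque"],s["gripper_width"])
print("arc angle",np.arctan2(p[2]-.104,.09-p[0])-np.arctan2(.0447,.1449),np.hypot(p[2]-.104,.09-p[0])-np.hypot(.0447,.1449))
E
```

```text
9.0 [-0.0406 -0.0216  0.1811] [-0.2433 -0.0001  0.0021] [-2.3773 -0.4767 -1.1281] [ 0.0755  0.1159 -0.0313] 0.009729039162084202
arc angle 0.23404732940110173 7.271227785254908e-05
```

On the arc with low forces; 6 more rows.

Request:
carry_out(
  deltas=[
    {"slide": [0, 0.19, -0.576], "turn": [0.04, 0, 0], "grip": 0.4},
    {"slide": [0, 0.19, -0.576], "turn": [0.04, 0, 0], "grip": 0.4},
    {"slide": [0, 0.19, -0.576], "turn": [0.04, 0, 0], "grip": 0.4},
    {"slide": [0, 0.19, -0.576], "turn": [0.04, 0, 0], "grip": 0.4},
    {"slide": [0, 0.19, -0.576], "turn": [0.04, 0, 0], "grip": 0.4},
    {"slide": [0, 0.19, -0.576], "turn": [0.04, 0, 0], "grip": 0.4},
    {"slide": [0, 0, 0], "turn": [0, 0, 0], "grip": 0.4},
    {"slide": [0, 0, 0], "turn": [0, 0, 0], "grip": 0.4},
  ],
)

```text
clock: 9.8
tcp_pos: [0.6309, -0.0597, 0.2099]
tool_rot: [[-0.315, 0.841, -0.441], [0.949, 0.279, -0.146], [0.0, -0.464, -0.886]]
contact_force: [-5.0, -0.6, 3.0]
gripper_width: 0.0103
```

```bash
python3 - <<'E'
from cell import *
from h import *
np.set_printoptions(precision=4,suppress=True)
s=read_state(); p=toC(s["tcp_pos"]);t=rotneed(s,Rtool(0));print(s["clock"],p,t,s["contact_force"],s["torque"],s["gripper_width"])
print("arc angle",np.arctan2(p[2]-.104,.09-p[0])-np.arctan2(.0447,.1449),np.hypot(p[2]-.104,.09-p[0])-np.hypot(.0447,.1449))
for n in("side","top"):
    im,d=read_camera(n);c=get_calibration(n);np.savez(n+"6.npz",im=im,d=d,**c)
    k=im[110:260,130:310] if n=="side" else im[135:270,185:400]
    cv2.imwrite(f"pics/{n}6.png",cv2.resize(k,None,fx=3.7,fy=3.7,interpolation=2)[:,:,::-1])
E
```

```text
9.8 [-0.0187 -0.0216  0.2099] [-0.4829 -0.      0.0018] [-4.9554 -0.605   2.9596] [ 0.0379  0.5593 -0.1174] 0.010319505174446835
arc angle 0.47277134904176177 0.00013012498337849898
```

View pics/side6.png

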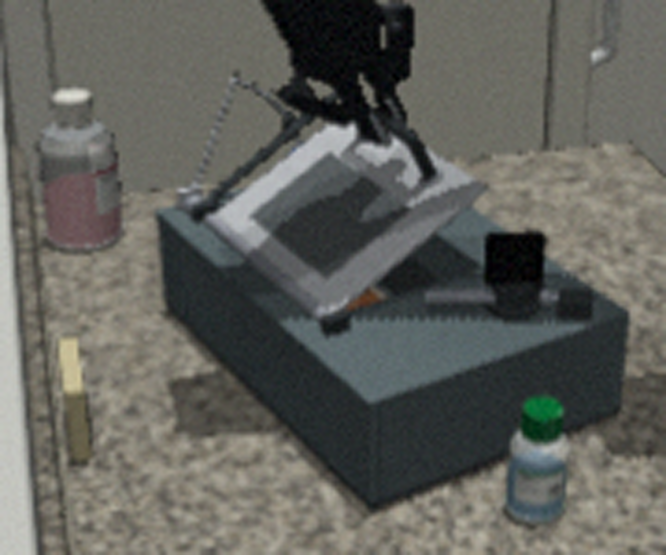

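View pics/top6.png

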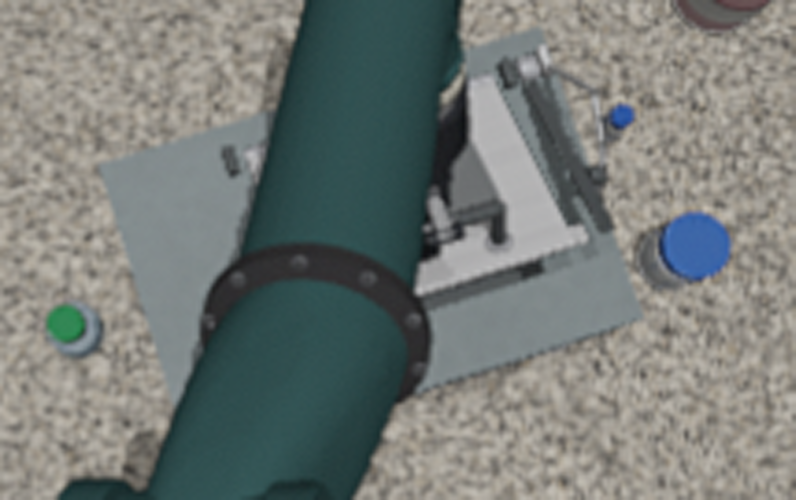

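```bash
cat > meas.py <<'E'
from h import *
def run(n,tag):
    c=load(f"{n}{tag}.npz");P=toC(cloud(c,c["d"]));g=c["im"].astype(int)
    br=(g.min(2)>120)|((g.max(2)-g.min(2)<12)&(g.max(2)>90))
    th=np.arctan2(P[...,2]-.104,.09-P[...,0]);r=np.hypot(P[...,2]-.104,.09-P[...,0])
    m=br&(r>.04)&(r<.16)&(P[...,1]>-.13)&(P[...,1]<.07)&(abs(th-.5)<.12)
    q=P[m]; 
    if len(q)>30:
        for _ in range(3):
            A=np.c_[q,np.ones(len(q))]; n0=np.linalg.svd(q-q.mean(0))[2][2]; n0*=np.sign(n0[2]); e=(q-q.mean(0))@n0; q=q[abs(e)<2.5*e.std()+1e-4]
        hg=n0@(np.array([.09,-.03,.104])-q.mean(0))
        print(n,tag,"flap",len(q),"angle",np.arctan2(n0[0],n0[2]),"ny",n0[1],"hinge dist",hg,"rms",e.std(),
          "via hinge(3mm off)",np.median(np.arctan2(q[:,2]-.104,.09-q[:,0])-np.arcsin(.003/np.hypot(q[:,2]-.104,.09-q[:,0]))))
    m=(g.max(2)<95)&(r>.035)&(r<.166)&(abs(P[...,1]+.154)<.008)&(abs(th-.52)<.12)
    q=P[m]; qx=q[:,[0,2]]
    for _ in range(3):
        v=np.linalg.svd(qx-qx.mean(0),full_matrices=False)[2]; e=(qx-qx.mean(0))@v[1]; qx=qx[abs(e)<2*e.std()]
    a=np.arctan2(v[0][1],-v[0][0]); a=a-np.pi if a>2 else a+np.pi if a<-1 else a
    print(n,tag,"index",len(qx),a,"via hinge",np.median(np.arctan2(qx[:,1]-.104,.09-qx[:,0])),"y",q[:,1].mean())
import sys
for n in("side","top"):
    for t in sys.argv[1:]: run(n,t)
E
python3 meas.py 0 6
python3 - <<'E'
from h import *
np.set_printoptions(precision=4,suppress=True)
c=load("top6.npz")
def T(u,v):return (185+(u+.5)/3.7-.5,135+(v+.5)/3.7-.5)
# tongue tip & index tip in top view vs planes y=const
def yplane(c,uv,y):
    o,d=ray(c,uv);oc=toC(o);dc=d@Rc;k=(y-oc[1])/dc[:,1];return oc+dc*k[:,None]
# project predicted tongue/index tips for several angles
for a in(.44,.47,.5,.53,.56):
    p=[[.09-.165*np.cos(a),y,.104+.165*np.sin(a)] for y in(-.139,-.154)]
    uv=proj(c,toW(p)); print(a,(uv-[185,135]+.5)*3.7-.5)
cv2.imwrite("pics/t6z.png",cv2.resize(c["im"][150:210,315:365],None,fx=10,fy=10,interpolation=2)[:,:,::-1])
E
```

```text
side 0 index 101 0.501212164911589 via hinge 0.537274832468924 y -0.15262766727757482
side 6 flap 863 angle 0.4713198278784838 ny 0.004630097065940554 hinge dist -0.004232673954764122 rms 0.0014684867792383047 via hinge(3mm off) 0.48235300705322287
side 6 index 76 0.4997015753191749 via hinge 0.5448816075640504 y -0.15288758269216635
top 0 index 158 0.507550838053071 via hinge 0.521887838006008 y -0.15392839175699458
top 6 flap 828 angle 0.4716270290673826 ny -0.0018074502894725535 hinge dist -0.003409689024177239 rms 0.0019820371801177604 via hinge(3mm off) 0.47409973322843246
top 6 index 150 0.5015947525868164 via hinge 0.5215127205710146 y -0.15374497418912714
0.44 [[587.7434 243.526 ]
 [607.5495 237.229 ]]
0.47 [[588.0268 239.7577]
 [607.9017 233.4401]]
0.5 [[588.2304 235.8022]
 [608.1731 229.4643]]
0.53 [[588.353  231.6621]
 [608.3625 225.3043]]
0.56 [[588.3939 227.3402]
 [608.4691 220.963 ]]
```

View pics/t6z.png

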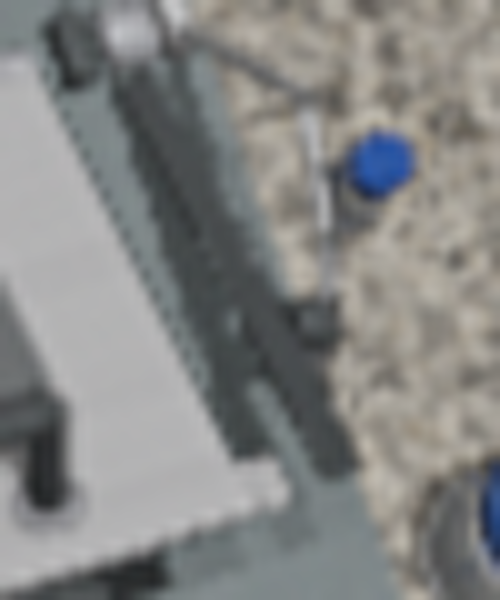

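Request:
carry_out(
  deltas=[
    {"slide": [0, 0.07, -0.216], "turn": [0.015, 0, 0], "grip": 0.4},
    {"slide": [0, 0.07, -0.216], "turn": [0.015, 0, 0], "grip": 0.4},
    {"slide": [0, 0, 0], "turn": [0, 0, 0], "grip": 0.4},
    {"slide": [0, 0, 0], "turn": [0, 0, 0], "grip": 0.4},
    {"slide": [0, 0, 0], "turn": [0, 0, 0], "grip": 0.4},
  ],
)

```text
clock: 10.4
tcp_pos: [0.634, -0.0586, 0.2132]
tool_rot: [[-0.315, 0.827, -0.467], [0.949, 0.274, -0.154], [0.001, -0.491, -0.871]]
contact_force: [-5.5, -0.6, 4.3]
gripper_width: 0.0101
```

```bash
python3 - <<'E'
from cell import *
from h import *
np.set_printoptions(precision=4,suppress=True)
s=read_state(); p=toC(s["tcp_pos"]);t=rotneed(s,Rtool(0));print(s["clock"],p,t,s["contact_force"],s["torque"],s["gripper_width"],abs(s["dq"]).max())
print("arc angle",np.arctan2(p[2]-.104,.09-p[0])-np.arctan2(.0447,.1449),np.hypot(p[2]-.104,.09-p[0])-np.hypot(.0447,.1449))
for n in("side","top"):
    im,d=read_camera(n);c=get_calibration(n);np.savez(n+"7.npz",im=im,d=d,**c)
    k=im[110:260,130:310] if n=="side" else im[135:270,185:400]
    cv2.imwrite(f"pics/{n}7.png",cv2.resize(k,None,fx=3.7,fy=3.7,interpolation=2)[:,:,::-1])
E
python3 meas.py 7
```

```text
10.4 [-0.0154 -0.0216  0.2132] [-0.5137 -0.0001  0.002 ] [-5.4614 -0.6236  4.2954] [-0.017   1.0004 -0.1753] 0.010060022337617448 0.0019676952305187215
arc angle 0.5037578783563013 9.799282260367081e-05
side 7 flap 830 angle 0.5028748808161574 ny 0.004281690499255511 hinge dist -0.004042972219636844 rms 0.0013732156900090836 via hinge(3mm off) 0.5128291110188804
side 7 index 87 0.5015507459331809 via hinge 0.5384824347467512 y -0.1533962151565916
top 7 flap 853 angle 0.5022245330201004 ny -0.0028489296068088545 hinge dist -0.003462059999446496 rms 0.0018775872252570227 via hinge(3mm off) 0.5050106503812442
top 7 index 152 0.5079701487187335 via hinge 0.5195209050891503 y -0.15387295923067723
```

View pics/top7.png

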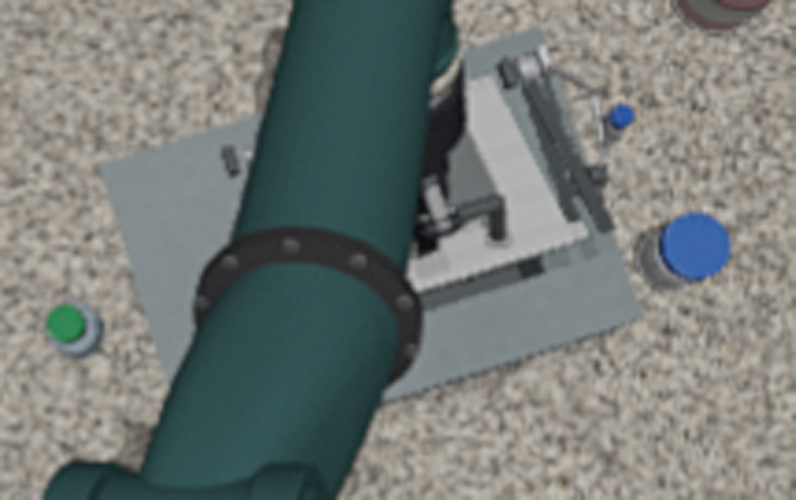

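View pics/side7.png

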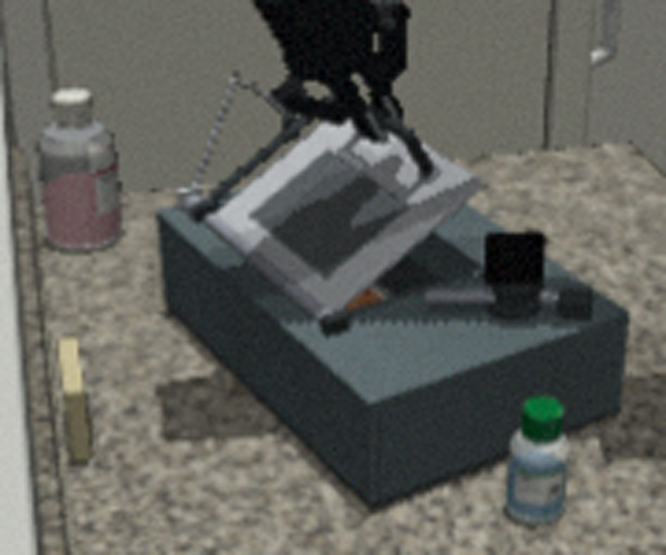

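```bash
python3 - <<'E'
from cell import *
print(hand_in()); print(read_state()["clock"])
E
```

```text
the job is handed in; nothing more can be done
None
the job is handed in; nothing more can be done
```

The latch is open and the flap is held at the index mark. I handed the job in at about 10.5 s of the 38 s allowed, with the gripper still holding the bar handle.

- **Latch:** I gripped the paddle and turned it about 1.05 rad counter-clockwise, past the click. A picture taken after I let go showed the locking arm clear of the flap, and the last side view still shows it open.
- **Flap angle:** I lifted the flap along its arc. Plane fits in two cameras put it at 0.503 and 0.502 rad, and the arm's own position along the arc gives 0.504 rad.
- **Index arm:** Line fits gave 0.502 and 0.508 rad, so the flap is within about 0.4° of the mark.
- **A check that disagreed:** measuring the index arm from the assumed hinge position instead gave 0.52 to 0.54 rad. I put this down to seeing the bar's upper face rather than its middle. Taken at face value, the worst of these would put the flap about 2° off.
- **Steadiness:** at the end the arm was still, the contact force was about 7 N, and the fingers were closed to about 10 mm on the 12 mm bar.
- **Other objects:** the index arm reads the same before and after, within measurement noise. By eye, the bottle, jar and vial are where they started.

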